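# Profile the film scanner's light port with colour targets

### The job

Swing the dust cover aside on its pin until it is well clear of the scanner's light port, then read the two or three colour targets that are present in the order green, amber, blue: lay each flat on the port, centred and square with it, let go and move the hand off it for three seconds, then lay it flat on the table straight in front of the film roll of its own colour (on the side of the table edge where the robot stands, square to that edge, not slantwise), with a gap of about a finger's width (15 mm) to the roll. Last, swing the cover fully shut over the port again; leave the other loose parts alone.

Things in the scene. Friction and masses are not known exactly. Their poses are not given: they have to be found in the camera images.
- cover (a joint): Angle of the black dust cover about its upright pin, rad. 0 = shut against its stop, covering the light port; grows as the cover swings, level, clockwise seen from above; open stop at 1.75. Beyond about 1.0 the port and the room around a target on it are clear. It starts shut or nearly (0 to 0.2). It has light friction (about 1 N at the knob) and stays where it is left.
- cover_knob (a point): Centre of the orange knob on the cover: an upright round stub 14 mm across and 24 mm high (this point is half-way up it), rising from the cover's top face, 97 mm from the pin's axis. The cover is a 5 mm thick black plate: a disc 68 mm across centred 75 mm from the pin, joined to it by a 22 mm wide arm; its underside is 27 mm and its top face 32 mm above the table. It pivots level, so the knob keeps its height (44 mm above the table to this point).
- pin (a point): Point on the upright pivot pin of the cover, 27 mm above the table, 75 mm from the port's centre along the gate's own +x axis. With the cover shut, the knob lies from here along the gate's -x axis, over the port and beyond.
- port (a point): Centre of the square light port (26 mm white window in a 34 mm black frame, with white corner marks for a 44 mm square) in the flat top of the grey gate plate, 24 mm above the table; the port is flush. Axes are the gate plate's: x towards the pin, z up. The plate is 165 mm (x, from 65 mm before the port to 100 mm beyond) by 120 mm (y, 60 mm each side) by 24 mm, fixed; its place and yaw differ from start to start.
- green_center (a point): Centre (half-way up) of the green colour target: a flat square block 44 x 44 x 16 mm, 60 g, green frame with a white centre and grey patches, alike on both faces; loose. z is its thickness axis, x and y are square to its sides; its rotation by quarter turns does not matter. May be absent.
- amber_center (a point): Centre (half-way up) of the amber colour target: a flat square block 44 x 44 x 16 mm, 60 g, amber frame with a white centre and grey patches, alike on both faces; loose. z is its thickness axis, x and y are square to its sides; its rotation by quarter turns does not matter. May be absent.
- blue_center (a point): Centre (half-way up) of the blue colour target: a flat square block 44 x 44 x 16 mm, 60 g, blue frame with a white centre and grey patches, alike on both faces; loose. z is its thickness axis, x and y are square to its sides; its rotation by quarter turns does not matter. May be absent.
- green_roll: The green film roll on its stand, fixed to the table: a drum 60 mm across with an aluminium hub, 38 mm high overall. Origin at the centre of its underside, on the table; its axes are parallel to the robot's (x away from the robot, z up); its front is its -x side, whatever its direction from the robot.
- amber_roll: The amber film roll on its stand, fixed to the table: a drum 60 mm across with an aluminium hub, 38 mm high overall. Origin at the centre of its underside, on the table; its axes are parallel to the robot's (x away from the robot, z up); its front is its -x side, whatever its direction from the robot.
- blue_roll: The blue film roll on its stand, fixed to the table: a drum 60 mm across with an aluminium hub, 38 mm high overall. Origin at the centre of its underside, on the table; its axes are parallel to the robot's (x away from the robot, z up); its front is its -x side, whatever its direction from the robot.
- roller_a: Bystander: loose black guide roller, 48 mm across, 34 mm high; origin at the centre of its underside.
- roller_b: Bystander: small loose black roller, 26 mm across, 22 mm high; origin at the centre of its underside.
- roller_c: Bystander: loose black guide roller, 48 mm across, 34 mm high; origin at the centre of its underside.
- core: Bystander: loose yellow film core (ring), 50 mm across, 18 mm high; origin at the centre of its underside.
- driver: Bystander: screwdriver, 160 mm long, lying on the table.
- lens_cap: Bystander: loose grey lens cap, 52 mm across, 10 mm high; origin at the centre of its underside.
Not all that is in view belongs to the job. Several things look just like the amber_roll: the one meant starts farthest from the robot's base. What is shaped like the part that bears cover but red is not meant.

How it is judged:
On the way, in this order (a step that is already met when the one before it is completed fails the run):
1. the cover is swung clear of the light port (beyond 1.0 rad) (value of joint cover above 1 rad), for 0.2 s.
2. the green target lies flat on the port, centred within 6 mm and square within 0.15 rad, let go, for 2.5 s (horizontal distance between green_center and port below 0.006 m and z of green_center in the frame of port between 0.004 and 0.012 m and angle between the z axis of green_center and the z axis of port, either way round below 0.1 rad and (angle between the x axis of green_center and the x axis of port, either way round below 0.15 rad or angle between the x axis of green_center and the y axis of port, either way round below 0.15 rad) and distance between the grasp point and green_center above 0.035 m), for 2.5 s.
3. the amber target lies flat on the port, centred within 6 mm and square within 0.15 rad, let go, for 2.5 s (horizontal distance between amber_center and port below 0.006 m and z of amber_center in the frame of port between 0.004 and 0.012 m and angle between the z axis of amber_center and the z axis of port, either way round below 0.1 rad and (angle between the x axis of amber_center and the x axis of port, either way round below 0.15 rad or angle between the x axis of amber_center and the y axis of port, either way round below 0.15 rad) and distance between the grasp point and amber_center above 0.035 m), for 2.5 s.
4. the blue target lies flat on the port, centred within 6 mm and square within 0.15 rad, let go, for 2.5 s (horizontal distance between blue_center and port below 0.006 m and z of blue_center in the frame of port between 0.004 and 0.012 m and angle between the z axis of blue_center and the z axis of port, either way round below 0.1 rad and (angle between the x axis of blue_center and the x axis of port, either way round below 0.15 rad or angle between the x axis of blue_center and the y axis of port, either way round below 0.15 rad) and distance between the grasp point and blue_center above 0.035 m), for 2.5 s.
At the end, for the whole second after the job is handed in: The cover is shut (below 0.1 rad). Each target present lies flat on the table in front of the roll of its colour: its centre 56 to 90 mm towards the robot from the roll's axis (about 15 mm of gap gives 67 mm) and within 14 mm sideways of it (value of joint cover below 0.1 rad and x of green_center in the frame of green_roll between -0.09 and -0.056 m and y of green_center in the frame of green_roll between -0.014 and 0.014 m and height (world z) of green_center between 0.003 and 0.013 m and angle between the z axis of green_center and the z axis of green_roll, either way round below 0.1 rad and x of amber_center in the frame of amber_roll between -0.09 and -0.056 m and y of amber_center in the frame of amber_roll between -0.014 and 0.014 m and height (world z) of amber_center between 0.003 and 0.013 m and angle between the z axis of amber_center and the z axis of amber_roll, either way round below 0.1 rad and x of blue_center in the frame of blue_roll between -0.09 and -0.056 m and y of blue_center in the frame of blue_roll between -0.014 and 0.014 m and height (world z) of blue_center between 0.003 and 0.013 m and angle between the z axis of blue_center and the z axis of blue_roll, either way round below 0.1 rad); the robot touches nothing.
It fails at once if another loose part is pushed more than 30 mm (distance of any of roller_a, roller_b, roller_c, core, driver, lens_cap from where it was at the start of the episode above 0.03 m).
Of green_target, amber_target, blue_target only 2 to 3 are there at a start; the rules pass over those that are not, and their reading is None.
At some moment in a run one of green_target, amber_target, blue_target may be knocked a few centimetres aside while the robot is not near it.
Once in a run the grip may slacken for a moment while it holds something.
It also fails if it takes over 210 s, if anything falls off the work surface, if the arm or the gripper's body presses on something with over 40 N, if the wrist force passes 120 N, or if a joint passes its speed limit or range.

### The arm

A 6-joint arm with a two-finger parallel gripper is mounted at the origin on the work surface. World frame = base frame: x ahead of the robot, y to its left, z up, the work surface at z = 0. Lengths are in m, angles in rad, forces in N, time in s.
With the tool pointing down it reaches from about 0.3 to 0.75 m from the base axis. Payload 8.5 kg.
Tool frame: the origin (TCP) lies at the very end of the fingers, on their centre line; the grasp point (between the pads) lies 19 mm behind it; z points along the fingers, y is the line along which they close (so a half turn about z gives the same grasp; the last joint's range is limited). The gripper opens to 88 mm and grips with 3 to 60 N. Pads are 18 mm wide; open, the fingers measure 123 mm over their backs; the gripper's body (75 mm by 187 mm) begins 45 mm behind the grasp point.
Start: joints at [-1.505, 0.381, 1.297, -0, 1.464, -0.215], TCP at [0.152, -0.528, 0.211] pointing down, gripper open.
Joint ranges: [-3.11, 3.11], [-0.89, 2.33], [0.22, 2.48], [-1.42, 4.56], [0.17, 2.85], [-2.88, 2.88]. Speed limits (rad/s): [2.39, 2.39, 3.14, 3.14, 3.14, 3.14].

### API

Orientations are given as a unit quaternion [w, x, y, z].
In Python, from cell import env, viewer, workorder gives the robot as it stands. Calls block until the motion is done:
- env.move_to(position, orientation): joint-space move of the TCP to a pose.
- env.move_l(position, rot=None, v=0.15, until_force=None): straight line of the TCP; rot=None keeps the orientation; v is the mean speed in m/s. With until_force (N) it stops when the force on the tool has changed by that much, and returns True; else False.
- env.move_j(angles): joint-space move.
- env.gripper_to(opening): finger opening in m; the grip force is fixed at half the most; returns when the fingers have stopped.
- env.sleep(seconds).
- env.inverse_kinematics(position, orientation): joint angles nearest the present ones, or None.
- env.get_obs(): the state.
- viewer.grab_frame(name): name is "side" or "top" or "wrist"; returns a dict with "image" (420x560x3 uint8, red, green, blue), "fx", "fy", "cx", "cy" (pixels), "R" (3x3) and "t" (3): a world point X has camera coordinates R X + t; the wrist camera has in their place "mount" (4x4, takes a point from camera to tool coordinates, whose origin is the TCP and whose axes are the flange's). Camera axes: x right, y down, z forward; pixel columns grow to the right and rows downward; lengths in m; the calibration is good to about 2 mm. The wrist camera is an equidistant fisheye: a pixel r from the principal point sees the ray r / f radians off the axis. A picture is of the moment at which its call begins: read the wrist's pose just before it. There is no depth.
A pose or a line that the arm cannot do raises env.Unreachable and nothing moves.
- workorder.close_job(): hands the job in; it is judged then, once.
The state is a dict: "time": time; "q": joint angles; "qvel": joint speeds; "joint_torque": joint torques, N m; "eef_pos": TCP position; "tcp_rot": TCP orientation; "force": force on the tool from outside, world axes, zero at the start; "torque": the same for the moment, N m; "grip_width": finger opening in m; "finger_force": force on a finger pad.
Only numpy, scipy, OpenCV 4.12 (cv2) and the standard library are available. Lean on these libraries where they do the work, as an engineer would, in place of code of your own. Each camera call takes 0.05 s, during which the arm holds its last target. There are 200 camera calls.

## Working session

There is one attempt and no reset: what is moved stays moved. The work goes in short steps, each a Python script; the robot and the scene stay as the last script left them, time stands still between calls to the robot, and variables do not carry over. Pictures are saved under pics/ and viewed, at most 14 in all, crops included, and the job is handed in when it is done.

```bash
ls; mkdir -p pics; python3 - <<'E'
from cell import env,viewer
import cv2
for n in("side","top"):
    f=viewer.grab_frame(n)
    cv2.imwrite(f"pics/{n}0.png",cv2.resize(f["image"][:,:,::-1],(800,600),interpolation=cv2.INTER_CUBIC))
    print(n,f["fx"],f["fy"],f["cx"],f["cy"],f["R"],f["t"])
o=env.get_obs();print(o["time"],o["eef_pos"],o["tcp_rot"])
E
```

```text
pics
side 420.31184941339507 420.31184941339507 280.1618976185287 211.58933015632888 [[ 0.93880386 -0.34432104  0.00950468]
 [-0.24228515 -0.67970988 -0.69230946]
 [ 0.24483714  0.64763994 -0.72153813]] [-0.4346413   0.15476428  1.13685662]
top 509.0830546023816 509.0830546023816 293.0214112385755 205.25737409394003 [[ 0.01930859 -0.99968981  0.01573117]
 [-0.9860987  -0.02163853 -0.16474566]
 [ 0.16503496 -0.01233148 -0.98621063]] [-0.00516757  0.48000708  1.30940329]
0.1 [ 0.15237194 -0.52818429  0.21089783] [-6.50147922e-04  9.90162594e-01  1.39920031e-01  2.16608596e-05]
```

View pics/top0.png

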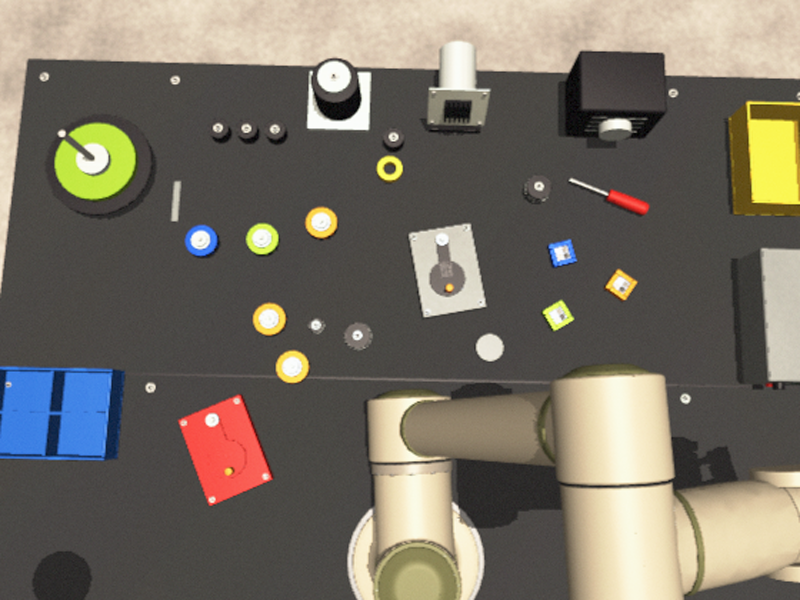

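View pics/side0.png

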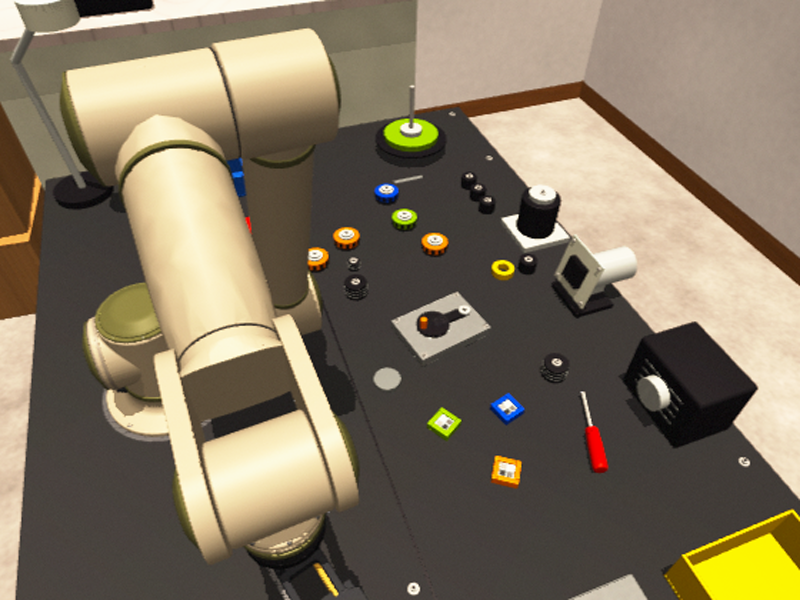

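The top view shows the grey gate at (447,270), with its pin at (442,240) and knob at (449,288). The red look-alike at (225,450) is not meant.

| Item | Pixels (top view) |
|---|---|
| Targets | green (558,316), amber (621,285), blue (562,253) |
| Rolls | blue (201,240), green (262,238) |
| Amber-roll candidates | (321,222), (269,319), (292,366); choose the one farthest from the base |

The green disc at (95,160) is a turntable, not a roll.

```bash
cat > h.py <<'E'
import numpy as np, cv2
from cell import env,viewer,workorder
from scipy.spatial.transform import Rotation as Ro
def rays(f,uv,pose=None):
    uv=np.atleast_2d(np.asarray(uv,float)); d=(uv-[f["cx"],f["cy"]])/[f["fx"],f["fy"]]
    if "mount" not in f:
        return -f["R"].T@f["t"], np.c_[d,np.ones(len(d))]@f["R"]
    th=np.linalg.norm(d,axis=1,keepdims=True); s=np.sinc(th/np.pi)   # sin(th)/th
    T=pose@f["mount"]; return T[:3,3], np.c_[d*s,np.cos(th)]@T[:3,:3].T
def back(f,uv,z,pose=None):
    c,r=rays(f,uv,pose); return (c+r*((z-c[2])/r[:,2:]))[:,:2]
def tcp():
    o=env.get_obs(); T=np.eye(4); w,x,y,z=o["tcp_rot"]
    T[:3,:3]=Ro.from_quat([x,y,z,w]).as_matrix(); T[:3,3]=o["eef_pos"]; return T
def grab(n):
    p=tcp() if n=="wrist" else None
    return viewer.grab_frame(n),p
HUE=dict(green=(30,55),amber=(10,24),blue=(100,130),orange=(8,17))
def blobs(img,col,amin=30):
    hsv=cv2.cvtColor(img,cv2.COLOR_RGB2HSV); lo,hi=HUE[col]
    m=cv2.inRange(hsv,(lo,130,90),(hi,255,255))
    cs,_=cv2.findContours(m,cv2.RETR_EXTERNAL,cv2.CHAIN_APPROX_NONE)
    return [c[:,0,:] for c in cs if cv2.contourArea(c)>amin]
def down(yaw):  # fingers close along world direction yaw(+pi/2 convention): tool y axis at angle yaw
    y=np.array([np.cos(yaw),np.sin(yaw),0]); z=np.array([0,0,-1.]); x=np.cross(y,z)
    q=Ro.from_matrix(np.c_[x,y,z]).as_quat(); return q[[3,0,1,2]]
def rect(f,c,z,pose=None):
    b=back(f,c,z,pose).astype(np.float32); (p,s,a)=cv2.minAreaRect(b*1000)
    return np.array(p)/1000,np.array(s),np.deg2rad(a)
E
python3 - <<'E'
from h import *
np.set_printoptions(precision=4,suppress=True)
for n in("top","side"):
    f,_=grab(n); print(n,-f["R"].T@f["t"])
    for c in HUE:
        if c=="orange":continue
        for b in blobs(f["image"],c,15):
            p,s,a=rect(f,b,.016)
            if s.max()<100: print(c,b.mean(0)*800/560,p,s,round(a,3),"r",round(np.hypot(*p),3))
f,_=grab("top"); k=560/800
for nm,uv,z in(("pin",(442,240),.035),("knobtop",(449,287.5),.056)): print(nm,back(f,np.array(uv)*k,z))
im=f["image"]; m=cv2.inRange(im,(110,110,110),(215,215,215)); m[:,:280]=0;m[:150]=0;m[230:]=0;m[:,345:]=0
cs,_=cv2.findContours(m,cv2.RETR_EXTERNAL,cv2.CHAIN_APPROX_NONE); c=max(cs,key=cv2.contourArea)[:,0]; print("plate",rect(f,c,.024))
g=im[150:235,270:460]; cv2.imwrite("pics/gate0.png",cv2.resize(g[:,:,::-1],(760,340),interpolation=cv2.INTER_CUBIC))
E
```

```text
top [0.2573 0.0214 1.3705]
green [557.4339 314.9471] [ 0.4489 -0.2584] [45.0791 46.1562] 0.536 r 0.518
green [261.8033 238.1967] [0.5844 0.3061] [59.2123 59.7145] 0.051 r 0.66
green [388.7798 168.006 ] [0.7298 0.0662] [43.4725 47.2024] 0.025 r 0.733
amber [228.1905 470.4762] [0.1519 0.3422] [11.0337 15.8774] 0.814 r 0.374
amber [302.1667 364.1667] [0.3456 0.2205] [60.4006 28.91  ] 0.227 r 0.41
amber [268.7277 318.5045] [0.4299 0.283 ] [59.2923 61.5833] 0.022 r 0.515
amber [448.8571 287.5238] [ 0.4956 -0.0534] [13.7683 13.5277] 0.013 r 0.498
amber [620.5291 284.4444] [ 0.5095 -0.3784] [46.8196 48.4328] 0.979 r 0.635
amber [320.7143 222.0089] [0.618  0.1946] [59.2392 62.7865] 0.024 r 0.648
blue [561.816  252.4455] [ 0.5693 -0.2679] [45.2733 46.1078] 0.251 r 0.629
blue [200.6452 239.8848] [0.5782 0.4212] [60.6406 59.7795] 0.507 r 0.715
side [ 0.1672 -0.7807  0.9316]
green [443.9496 421.3165] [ 0.4496 -0.26  ] [46.2339 46.1954] 0.535 r 0.519
green [403.6054 215.9524] [0.5863 0.3123] [61.8524 59.8949] 1.229 r 0.664
amber [325.7429 579.4571] [ 0.1816 -0.4492] [ 9.8984 56.7562] 0.315 r 0.48
[... 266 characters left out ...]
0455] [29.8837 47.9718] 1.033 r 0.721
amber [502.437  266.3866] [0.7314 0.0678] [18.9946 22.3534] 1.096 r 0.735
amber [316.9416 257.2435] [0.3488 0.2366] [74.4171 45.6145] 1.326 r 0.422
amber [434.0148 243.4236] [0.6198 0.1954] [71.5959 61.1506] 1.23 r 0.65
amber [345.6122 237.3214] [0.4298 0.2846] [72.9026 61.5344] 1.231 r 0.516
blue [506.5266 407.1709] [ 0.5698 -0.2713] [46.7812 48.0816] 0.263 r 0.631
blue [386.1786 190.2857] [0.5807 0.4301] [62.1197 59.0487] 1.232 r 0.723
blue [236.9173 174.2857] [0.2315 0.6235] [32.8147 31.2794] 1.233 r 0.665
pin [[ 0.5835 -0.0375]]
knobtop [[ 0.4892 -0.0507]]
plate (array([ 0.5307, -0.0472]), array([165.4182, 120.9502]), np.float64(0.19467978878015282))
```

View pics/gate0.png

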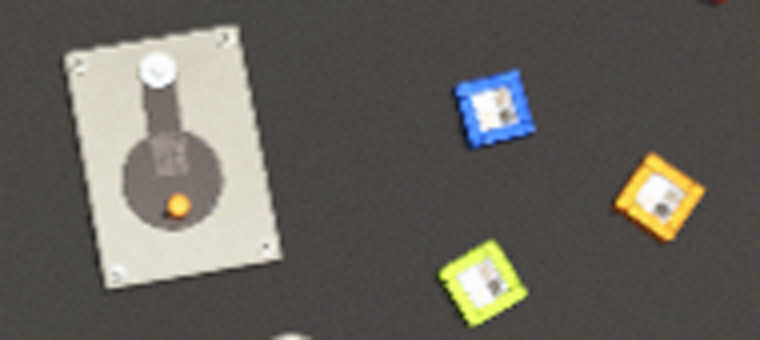

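Three amber rolls look alike: (321,222) at r=0.65, (269,319) at 0.52 and (292,366) at 0.41. I choose (321,222), the farthest. The crop confirms the grey gate, with the cover almost shut, and the three targets. The plate measures 165x121 mm, which matches. Next I hover over the knob and check it with the wrist camera.

```bash
python3 - <<'E'
from h import *
np.set_printoptions(precision=4,suppress=True)
def go(p,yaw):
    best=None
    for y in(yaw,yaw+np.pi):
        q=env.inverse_kinematics(p,down(y))
        if q is not None:
            d=abs(q[5]); print(y,np.round(q,2))
            if best is None or d<best[0]: best=(d,y)
    env.move_to(p,down(best[1])); return best[1]
t0=env.get_obs()["time"]
go([.495,-.06,.25],.195+np.pi/2)
print(env.get_obs()["time"]-t0)
f,p=grab("wrist"); print(p,f["mount"],f["fx"],f["cx"],f["cy"])
cv2.imwrite("pics/w1.png",f["image"][:,:,::-1]); np.savez("w1.npz",p=p,**f)
for b in blobs(f["image"],"orange",20): print(b.mean(0),rect(f,b,.056,p))
E
```

```text
1.7657963267948966 [-0.36  0.26  1.36 -0.    1.52 -2.12]
4.90738898038469 [-0.36  0.26  1.36 -0.    1.52  1.02]
2.0917
[[ 0.9812  0.1929 -0.0003  0.495 ]
 [ 0.1929 -0.9812 -0.0001 -0.0607]
 [-0.0003  0.     -1.      0.2499]
 [ 0.      0.      0.      1.    ]] [[-0.0003 -0.947  -0.3211  0.0825]
 [ 1.     -0.0002 -0.0002 -0.0004]
 [ 0.0002 -0.3211  0.947  -0.1735]
 [ 0.      0.      0.      1.    ]] 325.19226210127806 277.6291752419817 205.48089702852843
[ 79.1971 223.6788] (array([0.3714, 0.2032]), array([55.8371, 46.3599]), np.float64(0.8651876680787128))
[483.7697 198.9091] (array([ 0.5185, -0.3426]), array([49.0392, 44.0098]), np.float64(0.9670886669216054))
[269.5897 170.7692] (array([ 0.4929, -0.0504]), array([16.6243, 13.9027]), np.float64(0.19173503169431133))
[ 53.1397 170.257 ] (array([0.4419, 0.2499]), array([57.8254, 58.9913]), np.float64(0.03506237580246702))
[117.6818  49.6234] (array([0.6104, 0.1608]), array([40.475 , 55.5188]), np.float64(1.350679005322959))
```

View pics/w1.png

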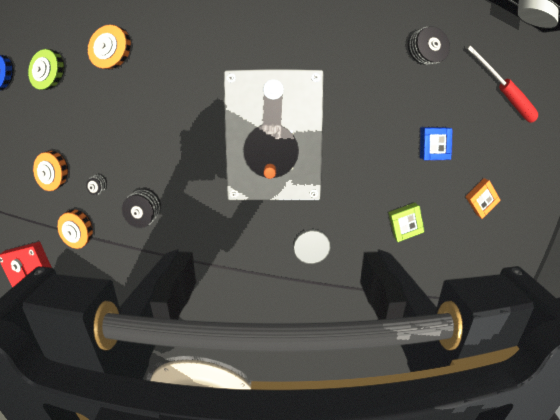

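The wrist view shows the gate, with the knob at (270,171) and pin at (273,90), and the two views agree within 3 mm. Now I cage the knob and swing the cover open.

```bash
cat >> h.py <<'E'
GY=.195; PIN=np.array([.587,-.036]); PORT=np.array([.5135,-.0506])
def knob(a,z): 
    phi=np.pi+GY-a; return np.r_[PIN+.097*np.array([np.cos(phi),np.sin(phi)]),z], down(phi+np.pi/2)
T=lambda: round(env.get_obs()["time"],1)
E
python3 - <<'E'
from h import *
np.set_printoptions(precision=4,suppress=True)
env.gripper_to(.026)
p,q=knob(.04,.12); env.move_to(p,q)
print("hit",env.move_l(knob(.04,.037)[0],v=.1,until_force=8))
for a in np.linspace(.2,1.75,9):
    p,q=knob(a,.037); h=env.move_l(p,q,v=.12,until_force=15); 
    if h: print("force",a,env.get_obs()["force"]);break
print(env.get_obs()["eef_pos"],env.get_obs()["q"],T())
e=env.get_obs()["eef_pos"]; env.move_l([e[0],e[1],.12],v=.2)
e[2]=.3; 
env.move_to([.45,-.12,.3],down(GY+np.pi/2+np.pi)); env.gripper_to(.07)
f,p=grab("wrist"); cv2.imwrite("pics/w2.png",f["image"][:,:,::-1]); np.savez("w2.npz",p=p,**f)
for c in("green","amber","blue"):
    for b in blobs(f["image"],c,100): print(c,b.mean(0),rect(f,b,.016,p))
print(T())
E
```

```text
hit FalseTraceback (most recent call last):
  File "<stdin>", line 7, in <module>
cell.Unreachable: the arm cannot follow that straight line within its joint ranges
```

```bash
python3 - <<'E'
from h import *
o=env.get_obs(); print(np.round(o["q"],2),o["eef_pos"],o["tcp_rot"],o["force"],T())
for a in np.linspace(.04,1.75,9):
    p,q=knob(a,.037); k=env.inverse_kinematics(p,q); print(round(a,2),p,q,None if k is None else np.round(k,2))
E
```

```text
[-0.1   0.59  1.49 -0.    1.06  2.82] [0.56602299 0.05853481 0.03681282] [ 2.87426573e-04  7.79118954e-01 -6.26875955e-01 -3.31228346e-04] [-0.46875569  0.7476021  -1.31336006] 7.7
0.04 [ 0.49116288 -0.05097487  0.037     ] [0.         0.99699838 0.07742244 0.        ] [-0.34  0.49  1.7  -0.    0.95  1.07]
0.25 [ 0.49016735 -0.03030453  0.037     ] [ 0.          0.99956859 -0.02937078  0.        ] [-0.3   0.49  1.71 -0.    0.94  1.33]
0.47 [ 0.4935792  -0.00989342  0.037     ] [ 0.          0.99073232 -0.13582883  0.        ] [-0.26  0.49  1.7  -0.    0.95  1.58]
0.68 [0.50124312 0.00932944 0.037     ] [ 0.          0.97059041 -0.24073689  0.        ] [-0.22  0.5   1.68 -0.    0.96  1.84]
0.9 [0.51281031 0.02648912 0.037     ] [ 0.          0.93937271 -0.34289781  0.        ] [-0.18  0.52  1.65 -0.    0.98  2.09]
1.11 [0.52775426 0.04080457 0.037     ] [ 0.          0.89743546 -0.44114578  0.        ] [-0.15  0.54  1.6  -0.    1.    2.34]
1.32 [0.54539481 0.05162424 0.037     ] [ 0.          0.84525721 -0.53435966  0.        ] [-0.12  0.57  1.55 -0.    1.03  2.58]
1.54 [0.56492903 0.05845566 0.037     ] [ 0.          0.7834334  -0.62147575  0.        ] [-0.11  0.59  1.49 -0.    1.06  2.81]
1.75 [0.58546782 0.0609879  0.037     ] [ 0.          0.71266951 -0.70149994  0.        ] None
```

The cover is already at about 1.5 rad, and only the last increment hit the joint-6 limit. That is clear enough, so I retreat and look.

```bash
python3 - <<'E'
from h import *
np.set_printoptions(precision=4,suppress=True)
e=env.get_obs()["eef_pos"]; env.move_l([e[0],e[1],.12],v=.2)
env.move_to([.43,-.13,.3],down(GY+np.pi/2+np.pi)); env.gripper_to(.07)
f,p=grab("wrist"); cv2.imwrite("pics/w2.png",f["image"][:,:,::-1]); np.savez("w2.npz",p=p,**f)
for c in("green","amber","blue"):
    for b in blobs(f["image"],c,100): print(c,b.mean(0),*rect(f,b,.016,p))
print(T(),env.get_obs()["q"])
E
```

```text
green [37.8095 31.0595] [0.5831 0.3109] [60.0745 61.3855] 0.6694494558575784
amber [359.043  377.4045] [ 0.0174 -0.4279] [ 42.8656 689.6803] 0.19645789821621468
amber [129.8099 329.1831] [0.045  0.0906] [ 41.0231 142.7903] 1.4801677564770095
amber [425.1905 328.2925] [ 0.1575 -0.4796] [141.902   43.2054] 0.4830853709364412
amber [ 58.0811 173.4144] [0.3395 0.2377] [61.2192 72.7832] 0.24460315690342604
amber [444.8488 141.2093] [ 0.511 -0.377] [50.8416 48.2557] 0.964301801998892
amber [ 39.9211 120.1491] [0.4273 0.2847] [60.7075 71.9111] 0.05644399737784533
amber [93.8483 13.1379] [0.6098 0.1957] [69.8887 45.1733] 1.5383358552162478
blue [390.8348  84.6261] [ 0.5696 -0.2675] [42.9515 46.6347] 0.2777426846257746
10.8 [-0.5582  0.1453  1.3721 -0.      1.6241  0.8176]
```

View pics/w2.png

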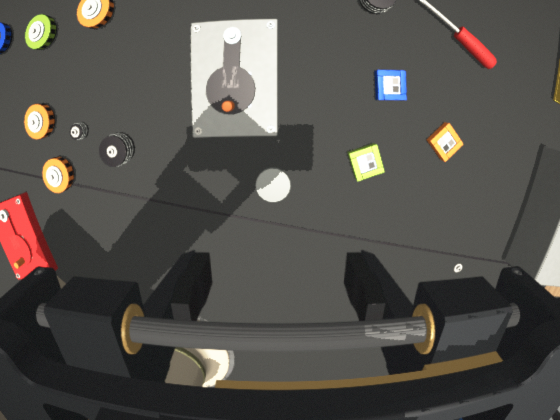

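The cover is still shut, with the knob at (226,106), so the cage did not carry it. I'll retry, watching from the top camera with the fingers around the knob.

```bash
python3 - <<'E'
from h import *
np.set_printoptions(precision=4,suppress=True)
for n in("w1","w2"):
    d=np.load(n+".npz"); f={k:d[k] for k in d.files if k!="p"}
    for b in blobs(f["image"],"orange",15):
        r=rect(f,b,.056,d["p"])
        if r[1].max()<25: print(n,b.mean(0),r[0],r[1])
env.gripper_to(.03)
p,q=knob(.04,.12); env.move_to(p,q)
f,w=grab("wrist"); a=f["image"]
print(env.move_l(knob(.04,.037)[0],v=.1,until_force=8),env.get_obs()["grip_width"],env.get_obs()["eef_pos"])
b=grab("wrist")[0]["image"]
p,q=knob(.3,.037); env.move_l(p,q,v=.1); print(env.get_obs()["force"],env.get_obs()["grip_width"])
c=grab("wrist")[0]["image"]; s=grab("side")[0]["image"][170:280,230:390]
s=cv2.resize(s,(400,275))
o=np.zeros((550,800,3),np.uint8)
for i,x in enumerate((a,b,c)): 
    y=cv2.resize(x[80:355,80:480],(400,275)); o[(i//2)*275:(i//2)*275+275,(i%2)*400:(i%2)*400+400]=y
o[275:,400:]=s
cv2.imwrite("pics/cage.png",o[:,:,::-1]); print(T())
E
```

```text
w1 [269.5897 170.7692] [ 0.4929 -0.0504] [16.6243 13.9027]
w2 [227.3333 105.7576] [ 0.4909 -0.0524] [12.9561 16.8217]
False 0.030059883218455825 [ 0.4915 -0.0512  0.0376]
[0.4185 0.726  0.414 ] 0.030092022487364443
14.0
```

View pics/cage.png

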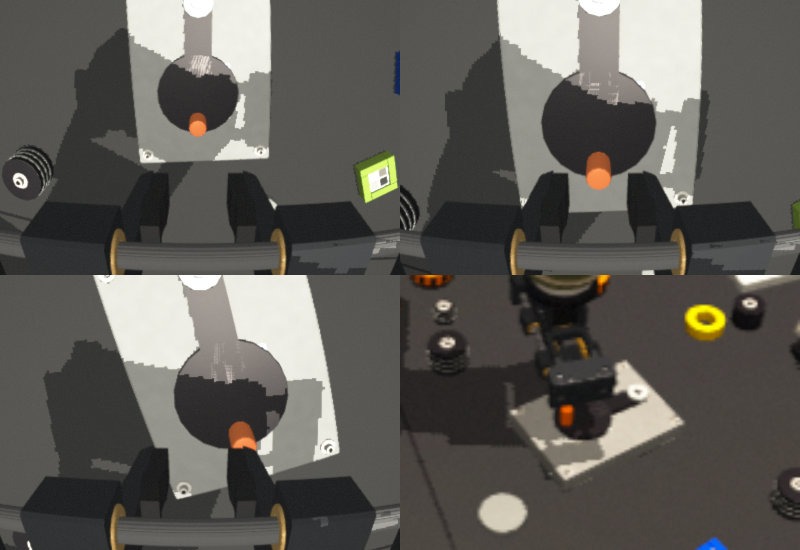

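The wrist crop shows the fingertips (crop rows 172 to 205) well behind where the TCP should project (row 163). The knob is not between them, so they look short of, or above, the nominal TCP. I'll probe the table gently to check the tip height.

```bash
python3 - <<'E'
from h import *
np.set_printoptions(precision=4,suppress=True)
e=env.get_obs()["eef_pos"]; env.move_l([e[0],e[1],.12],v=.2)
env.move_to([.5,-.165,.12],down(GY+np.pi/2+np.pi))
env.move_l([.5,-.165,.03],v=.2)
print(env.move_l([.5,-.165,-.035],v=.02,until_force=4),env.get_obs()["eef_pos"],env.get_obs()["force"])
s=grab("side")[0]["image"]; i=cv2.resize(s[200:320,220:380],(800,600),interpolation=cv2.INTER_CUBIC)
cv2.imwrite("pics/probe.png",i[:,:,::-1])
env.move_l([.5,-.165,.12],v=.15);print(T())
E
```

```text
True [ 0.5    -0.165  -0.0269] [-0.3113  0.7804  4.832 ]
19.4
```

View pics/probe.png

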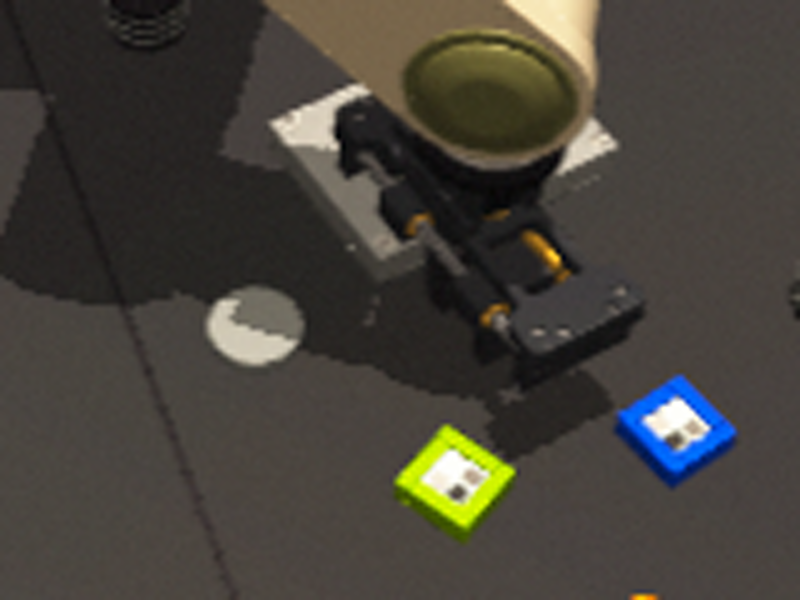

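The tips touch the table at a TCP reading of -0.027, so the real fingertips end 27 mm short of the nominal TCP. I'll apply that offset and retry the cover.

```bash
cat >> h.py <<'E'
OFF=-.027   # real fingertip height = TCP z + .027
np.set_printoptions(precision=4,suppress=True)
E
python3 - <<'E'
from h import *
def kn(a): return knob(a,.037+OFF)
p,q=kn(.04); p[2]=.1; env.move_to(p,q)
h=env.move_l(kn(.04)[0],v=.1,until_force=8); print("hit",h,env.get_obs()["eef_pos"])
if h: raise SystemExit
for a in np.linspace(.2,1.54,8):
    h=env.move_l(*kn(a),v=.12,until_force=15)
    if h: print("force",a,env.get_obs()["force"]);break
print(env.get_obs()["force"],T())
e=env.get_obs()["eef_pos"]; env.move_l([e[0],e[1],.1],v=.2)
env.move_to([.43,-.13,.3],down(GY+np.pi/2+np.pi)); env.gripper_to(.075)
f,p=grab("wrist"); cv2.imwrite("pics/w3.png",cv2.resize(f["image"][0:220,150:490,::-1],(680,440))); np.savez("w3.npz",p=p,**f)
for c in("green","amber","blue"):
    for b in blobs(f["image"],c,15):
        r=rect(f,b,.016,p)
        if r[1].max()<55: print(c,b.mean(0),*r)
print(T())
E
```

```text
hit False [ 0.4915 -0.0512  0.0105]
[ 0.3727 -0.0719 -0.4852] 23.7
amber [ 18.2917 263.125 ] [0.1284 0.3667] [12.4481 41.7015] 0.7454558736313581
amber [444.8966 141.4023] [ 0.511  -0.3771] [50.9314 48.2563] 0.964311322799789
amber [159.9167  47.3056] [0.5609 0.0682] [22.5218 14.7643] 1.3545894579095767
blue [390.8957  84.6174] [ 0.57   -0.2675] [43.6301 46.5684] 0.2615816910247923
blue [ 1.9455 35.2727] [0.583  0.4071] [54.009  15.2193] 0.255178719394942
26.9
```

View pics/w3.png

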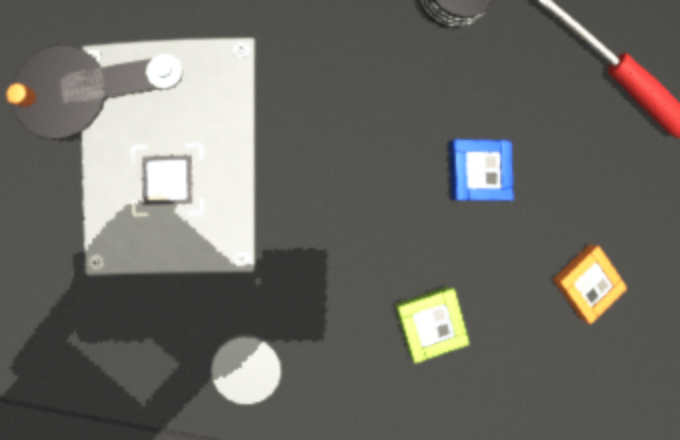

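The cover is now open: the knob is at far left (17,93) and the port is clear at (167,180). All three targets are undisturbed. Next I write the pick, place and check helpers, measure the port from close up, and pick green.

```bash
cat >> h.py <<'E'
HUE["green"]=(25,55)
def go(p,yaw,z,line=False,v=.2):
    p=np.r_[p[:2],z]; q1=np.arctan2(p[1],p[0])   # q6 ~ q1 - yaw
    c=[yaw+k*np.pi for k in range(-3,4)]
    y=min(c,key=lambda y:abs(q1-y-env.get_obs()["q"][5]) if abs(q1-y)<2.6 else 99)
    env.move_to(p,down(y)); return y
def hover(p,z=.17,yaw=-np.pi/2):   # camera straight above p (tool x = world x rotated)
    R=Ro.from_quat(np.roll(down(yaw),-1)).as_matrix(); env.move_to(np.r_[np.array(p[:2])-.0825*R[:2,0],z],down(yaw))
def coarse(col):
    f,_=grab("top"); best=[]
    for b in blobs(f["image"],col,60):
        p,s,a=rect(f,b,.016)
        if 40<s.min() and s.max()<52 and p[0]>.25 and np.hypot(*(p-[.73,.066]))>.05: best.append((p,s,a))
    return best
def fine(col,p,z=.016):
    hover(p); env.sleep(.15); f,w=grab("wrist"); out=[]
    for b in blobs(f["image"],col,300):
        r=rect(f,b,z,w)
        if 38<r[1].min() and r[1].max()<54: out.append((np.hypot(*(r[0]-p)),r))
    return min(out,key=lambda o:o[0])[1] if out else None
def pick(p,yaw,zs=0.):
    env.gripper_to(.07); go(p,yaw,.09+zs)
    e=np.r_[p[:2],zs+.003+OFF]; h=env.move_l(e+[0,0,.02],v=.2)
    h=env.move_l(e,v=.05,until_force=6)
    if h: e=env.get_obs()["eef_pos"]+[0,0,.002]; env.move_l(e,v=.05); print("touch at",e[2])
    env.gripper_to(0.); o=env.get_obs(); w=o["grip_width"]
    env.move_l(np.r_[p[:2],e[2]+.06],v=.12); env.sleep(.2); print("grip",w,env.get_obs()["grip_width"],T())
    return env.get_obs()["grip_width"]>.035
def place(p,yaw,zs=0.):
    go(p,yaw,zs+.045+OFF)
    w=env.get_obs()["grip_width"]
    if w<.035: print("LOST in carry",w); return False
    h=env.move_l(np.r_[p[:2],zs+.003+OFF],v=.06,until_force=6); print("place touch",h,env.get_obs()["eef_pos"],env.get_obs()["grip_width"])
    env.gripper_to(.062); env.move_l(np.r_[p[:2],zs+.09+OFF],v=.2); return True
def axis(a,near):  # a mod 90deg nearest to `near`
    return a+np.round((near-a)/(np.pi/2))*np.pi/2
E
python3 - <<'E'
from h import *
hover(PORT); env.sleep(.2); f,w=grab("wrist"); im=f["image"]; np.savez("w4.npz",p=w,**f)
g=cv2.cvtColor(im,cv2.COLOR_RGB2GRAY); cv2.imwrite("pics/port.png",cv2.resize(im[80:330,130:430,::-1],(720,600)))
for th in(60,90,120,200,230):
    cs,_=cv2.findContours((g>th).astype(np.uint8),cv2.RETR_LIST,cv2.CHAIN_APPROX_NONE)
    for c in cs:
        if cv2.contourArea(c)>400:
            r=rect(f,c[:,0],.024,w)
            if r[1].max()<60: print(th,c[:,0].mean(0),*r)
print("coarse",{c:coarse(c) for c in("green","amber","blue")})
r=fine("green",coarse("green")[0][0]); print("green",r,T())
print(pick(r[0],axis(r[2],-np.pi/2)))
E
```

```text
60 [79.6867 35.2711] [0.6027 0.1666] [33.3997 58.2683] 1.0652410667931298
90 [347.9685 217.6693] [ 0.3913 -0.1271] [50.6204 50.6535] 0.8505797634464374
90 [457.6532 167.0968] [ 0.451  -0.2539] [45.8523 45.0004] 0.5439988891539285
90 [535.8229 124.5   ] [ 0.5111 -0.3723] [46.0435 44.9839] 0.9717113153627378
90 [ 4.7835 73.7835] [0.5816 0.2879] [27.4519 59.5137] 1.538642385057716
90 [471.5504  63.8217] [ 0.5684 -0.2636] [43.1177 42.6728] 0.25587588503405434
120 [347.9024 217.6423] [ 0.3913 -0.127 ] [48.9368 49.1999] 0.8501950698269755
120 [ 21.0849 188.5377] [0.4289 0.2837] [59.4487 59.8624] 1.2958963169614293
120 [457.6167 167.1667] [ 0.4507 -0.254 ] [43.9436 43.9043] 0.5405268927512785
120 [535.9255 125.    ] [ 0.511  -0.3724] [43.9485 43.6615] 0.9598827522230963
120 [ 4.734  73.5638] [0.5817 0.2889] [25.4084 57.6365] 1.5386277376717206
120 [467.0385  64.9846] [ 0.5669 -0.2594] [39.9664 32.2932] 0.2650313834533128
200 [ 60.1616 252.2323] [0.3405 0.236 ] [55.3608 56.2908] 1.2337699618940063
200 [347.5122 217.0081] [ 0.3918 -0.1273] [47.2973 46.6137] 0.0519969053480089
200 [ 21.2929 18
[... 511 characters left out ...]
1] 0.19739118637547612
230 [277.1338 100.5563] [ 0.5132 -0.051 ] [38.2946 38.7215] 0.20367296753097097
230 [261.9296  24.1549] [ 0.5899 -0.037 ] [24.2033 24.0031] 1.5526767113702156
230 [57.9459 28.0135] [0.6182 0.1975] [35.2698 33.7256] 0.04399567504065041
coarse {'green': [(array([ 0.4487, -0.2579]), array([44.9529, 45.6126]), np.float64(0.5506147139339033))], 'amber': [(array([ 0.5095, -0.3784]), array([46.8196, 48.4328]), np.float64(0.9793389416198609))], 'blue': [(array([ 0.5695, -0.2678]), array([45.5019, 46.1078]), np.float64(0.2513103447535474))]}
green None 29.1Traceback (most recent call last):
  File "<stdin>", line 12, in <module>
TypeError: 'NoneType' object is not subscriptable
```

View pics/port.png

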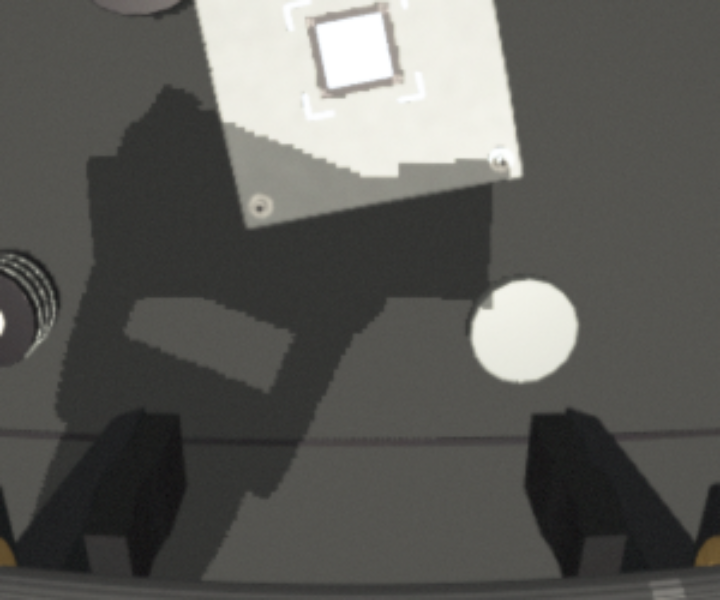

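The port from close up is (.5131,-.0511), yaw .197, agreeing with the earlier estimate. Green was not segmented in the wrist image, so I'll check its HSV.

```bash
python3 - <<'E'
from h import *
d=np.load("w4.npz"); h=cv2.cvtColor(d["image"],cv2.COLOR_RGB2HSV)
for u,v in((457,167),(535,125),(471,64)):
    p=h[v-14:v+15,u-14:u+15].reshape(-1,3); p=p[p[:,1]>100]; print(len(p),np.percentile(p,[5,50,95],axis=0))
f,w=grab("wrist"); print(w[:3,3]); h=cv2.cvtColor(f["image"],cv2.COLOR_RGB2HSV)
p=h[60:200,200:350].reshape(-1,3); p=p[p[:,1]>100]; print(len(p),np.percentile(p,[5,50,95],axis=0))
for b in blobs(f["image"],"green",50): print(len(b),b.mean(0),rect(f,b,.016,w))
E
```

```text
408 [[ 35.  117.  145.8]
 [ 35.  135.  250. ]
 [ 40.  153.  252. ]]
505 [[ 11.  133.4 113.2]
 [ 18.  163.  252. ]
 [ 20.  194.  254. ]]
417 [[109.8 139.8 148.8]
 [111.  189.  249. ]
 [112.  200.  251. ]]
[ 0.3669 -0.2572  0.1701]
242 [[ 32.   103.   153.15]
 [ 36.   120.   238.5 ]
 [ 39.95 134.   254.  ]]
57 [413.5439  54.2456] (array([ 0.5046, -0.3975]), array([ 6.8795, 32.6531]), np.float64(0.9954223040750675))
55 [403.6545  30.9636] (array([ 0.5281, -0.3868]), array([32.603 ,  6.0327]), np.float64(0.8822792367435961))
```

```bash
sed -i 's/(lo,130,90)/(lo,70,90)/; s/^GY=.*/GY=.197; PIN=np.array([.587,-.036]); PORT=np.array([.5131,-.0511])/' h.py
python3 - <<'E'
from h import *
print("coarse",[coarse(c) for c in("green","amber","blue")])
r=fine("green",coarse("green")[0][0]); print("green",r,T())
print(pick(r[0],axis(r[2],-np.pi/2)))
E
```

```text
coarse [[(array([ 0.4506, -0.2575]), array([43.1099, 45.9932]), np.float64(0.5571956513035982))], [], [(array([ 0.5698, -0.2679]), array([46.3641, 46.4224]), np.float64(0.25954768509748743))]]
green (array([ 0.4491, -0.259 ]), array([45.4347, 45.4883]), np.float64(0.5410000698979583)) 29.8
grip 0.043438542423026194 0.04380993472969626 33.1
True
```

```bash
cat >> h.py <<'E'
def scan(col):
    if not place(PORT,GY-np.pi/2,.024): return None
    t=T(); r=fine(col,PORT,.040)
    if r is not None: print("on port",(r[0]-PORT)*1000,r[1],"dyaw",(r[2]-GY+np.pi/4)%(np.pi/2)-np.pi/4)
    env.sleep(max(0,3.2-(T()-t))); return r
E
python3 - <<'E'
from h import *
r=scan("green"); print(r,T()); print("coarse",[coarse(c) for c in("amber","blue")])
E
```

```text
place touch True [ 0.5124 -0.051   0.0001] 0.043535221175224376
on port [-0.8025  0.4534] [43.9013 44.0584] dyaw -0.010430219174167754
(array([ 0.5123, -0.0506]), array([43.9013, 44.0584]), np.float64(0.18656978082583223)) 38.9
coarse [[(array([ 0.5099, -0.3791]), array([47.58  , 49.9143]), np.float64(0.9793392745149972))], [(array([ 0.5697, -0.268 ]), array([46.4231, 46.4385]), np.float64(0.2647586757576887))]]
```

Green is on the port within 1 mm. Next I measure the rolls from directly above, then move green to its roll.

```bash
python3 - <<'E'
from h import *
import json
R={}
for c,p in(("amber",(.618,.1946)),("green",(.5844,.3061)),("blue",(.5782,.4212))):
    hover(p); env.sleep(.15); f,w=grab("wrist"); L=[]
    for b in blobs(f["image"],c,300):
        for z in(.03,):
            r=rect(f,b,z,w)
            if 45<r[1].max()<70: L.append((np.hypot(*(r[0]-p)),r))
    k=min(L,key=lambda l:l[0])[1]; print(c,k); R[c]=k[0].tolist()
json.dump(R,open("rolls.json","w")); print(T())
E
```

```text
amber (array([0.6165, 0.1937]), array([59.7812, 59.0992]), np.float64(0.7820685462445768))
green (array([0.5826, 0.3037]), array([59.0237, 58.9989]), np.float64(1.5678748390790798))
blue (array([0.5762, 0.4189]), array([59.1037, 58.4314]), np.float64(0.7831113069693972))
41.7
```

```bash
cat >> h.py <<'E'
import json
def deliver(col,r):
    R=np.array(json.load(open("rolls.json"))[col]); t=R-[.071,0]
    if not pick(r[0],axis(r[2],GY-np.pi/2),.024): return False
    e=env.get_obs()["eef_pos"]; 
    if not place(t,-np.pi/2): return False
    k=fine(col,t); print("final",col,None if k is None else ((k[0]-R)*1000,k[1],k[2]),T()); return k is not None
E
python3 - <<'E'
from h import *
r=fine("green",PORT,.04); print((r[0]-PORT)*1000)
if deliver("green",r):
    c=coarse("amber"); print(c)
    if c:
        r=fine("amber",c[0][0]); print(r)
        if r is not None and pick(r[0],axis(r[2],-np.pi/2)): print(scan("amber"),T())
E
```

```text
[-0.886   0.5987]
grip 0.043652019084934775 0.04368701441924073 47.0
place touch True [ 0.511   0.3034 -0.0239] 0.043927574070930425
final green (array([-71.8712,   0.0118]), array([44.4848, 45.0505]), np.float64(0.006751885263948072)) 50.9
[(array([ 0.5099, -0.3791]), array([47.58  , 50.0065]), np.float64(0.9793392745149972))]
(array([ 0.5108, -0.3806]), array([45.7701, 45.6823]), np.float64(0.9746469178323321))
grip 0.04405213215324337 0.04352199497440509 57.1
place touch True [ 0.5125 -0.051   0.0001] 0.0437427403251087
None 63.3
```

```bash
python3 - <<'E'
from h import *
f,w=grab("wrist"); cv2.imwrite("pics/w5.png",f["image"][:,:,::-1])
for b in blobs(f["image"],"amber",100): print(b.mean(0),rect(f,b,.04,w)[:2])
print(w[:3,3],coarse("amber"))
E
```

```text
[345.2213 378.0338] (array([ 0.1521, -0.1695]), array([ 30.0643, 459.4291]))
[413.064 330.104] (array([ 0.2366, -0.2258]), array([94.47  , 27.9027]))
[142.0488 330.0244] (array([0.2365, 0.1239]), array([26.4636, 93.3531]))
[ 63.8609 247.6556] (array([0.3532, 0.217 ]), array([58.2293, 70.7048]))
[ 25.4539 184.7566] (array([0.4331, 0.2609]), array([71.7899, 58.139 ]))
[162.4074  57.5185] (array([0.5578, 0.0584]), array([22.3216, 15.0356]))
[65.7841 28.4318] (array([0.6114, 0.1782]), array([67.1351, 58.607 ]))
[ 0.4306 -0.0511  0.17  ] []
```

View pics/w5.png

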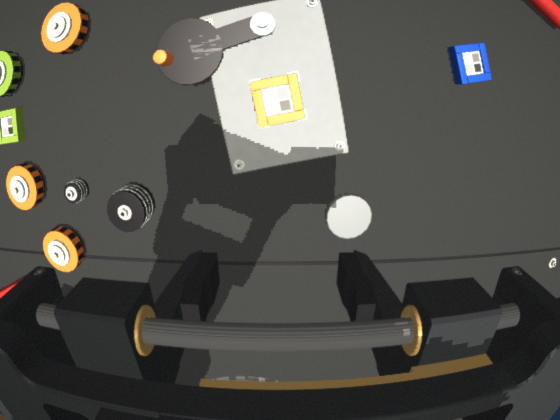

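Amber lies on the port at (277,100). Overexposure shifted its hue, so detection missed it. I widen the amber hue range and carry on.

```bash
echo 'HUE["amber"]=(8,29); HUE["green"]=(30,55)' >> h.py
python3 - <<'E'
from h import *
r=fine("amber",PORT,.04); print((r[0]-PORT)*1000,r[1:])
if np.hypot(*(r[0]-PORT))<.004:
    env.sleep(max(0,1)); print(T())
    if deliver("amber",r):
        c=coarse("blue"); print(c)
        r=fine("blue",c[0][0]); print(r)
        if r is not None and pick(r[0],axis(r[2],-np.pi/2)): print(scan("blue"),T())
E
```

```text
[-0.6166  0.7359] (array([44.0348, 44.2272]), np.float64(0.19764160674172765))
64.9
grip 0.04363792424731904 0.04365511513353159 68.2
place touch True [ 0.5448  0.1934 -0.024 ] 0.04383827973392475
final amber (array([-71.4542,   0.3187]), array([45.4566, 45.0846]), np.float64(0.006909953237319981)) 71.7
[(array([ 0.5697, -0.268 ]), array([46.4231, 46.4385]), np.float64(0.2647586757576887))]
(array([ 0.5697, -0.2687]), array([45.4539, 45.2993]), np.float64(0.25975734245430393))
grip 0.04377160090111574 0.043588787004054164 77.1
place touch True [ 0.5125 -0.051   0.0001] 0.04360288010817627
on port [-0.5086  0.626 ] [43.7728 43.9802] dyaw -0.003439354733682509
(array([ 0.5126, -0.0505]), array([43.7728, 43.9802]), np.float64(0.19356064526631747)) 82.9
```

```bash
python3 - <<'E'
from h import *
r=fine("blue",PORT,.04)
if deliver("blue",r):
    p0=knob(1.5,.05)[0]
    hover(p0,.17); env.sleep(.15); f,w=grab("wrist")
    for b in blobs(f["image"],"orange",20):
        k=rect(f,b,.056,w)
        if np.hypot(*(k[0]-p0[:2]))<.04:
            d=k[0]-PIN; a=np.pi+GY-np.arctan2(d[1],d[0]); print("knob",k,np.hypot(*d),"angle",a)
            r=grab("side")
            np.save("a.npy",a)
print(T(),env.get_obs()["q"])
E
```

```text
grip 0.043929462932321466 0.04365084280854363 86.7
place touch True [ 0.5045  0.4185 -0.0239] 0.04347583131353416
final blue (array([-71.7484,  -0.2413]), array([45.4627, 44.2027]), np.float64(1.5691728637943843)) 90.9
knob (array([0.5575, 0.0557]), array([13.2673, 13.9319]), np.float64(0.003151886260142681)) 0.09635710856985738 angle 1.456936596026516
92.6 [-0.1252  0.3007  1.5496  0.0001  1.2914  1.4444]
```

Blue is delivered and the cover sits at 1.457 rad. Now I close it, then verify everything.

```bash
python3 - <<'E'
from h import *
def kn(a,z=.037+OFF):
    p,_=knob(a,z); return p,down(np.pi+GY-a-np.pi/2)
a0=float(np.load("a.npy"))
env.gripper_to(.028); env.move_to(*kn(a0,.1))
h=env.move_l(kn(a0)[0],v=.1,until_force=8); print("hit",h)
if h: raise SystemExit
for a in np.r_[np.linspace(a0-.15,.15,8),.05,-.03,-.08,-.12]:
    h=env.move_l(*kn(a),v=.1 if a>.1 else .03,until_force=10)
    if h: print("stop at",a,env.get_obs()["force"]);break
e=env.get_obs()["eef_pos"]
env.move_l([e[0],e[1],.11],v=.15); p0=knob(0,.056)[0]
hover(p0,.17); env.sleep(.15); f,w=grab("wrist")
for b in blobs(f["image"],"orange",20):
    k=rect(f,b,.056,w)
    if np.hypot(*(k[0]-p0[:2]))<.04:
        d=k[0]-PIN; print("knob",k,"angle",np.pi+GY-np.arctan2(d[1],d[0])%(2*np.pi))
env.move_to([.3,-.25,.3],down(-np.pi/2)); env.sleep(.3)
f,_=grab("top"); cv2.imwrite("pics/end.png",cv2.resize(f["image"][:,:,::-1],(800,600)))
R=json.load(open("rolls.json"))
for c in R: print(c,[(k[0]-R[c],k[2]) for k in coarse(c)])
print(T())
E
```

```text
hit False
stop at -0.12 [1.1578 6.9649 3.3199]
knob (array([ 0.4915, -0.0551]), array([13.2636, 13.9062]), np.float64(0.0004931539757473254)) angle -0.0003253076926927889
amber [(array([-0.0712,  0.0004]), np.float64(0.022427580174101524))]
green [(array([-0.0716, -0.0001]), np.float64(0.02259001011405574))]
blue [(array([-0.0704, -0.0002]), np.float64(0.02255502907701863))]
105.2
```

View pics/end.png

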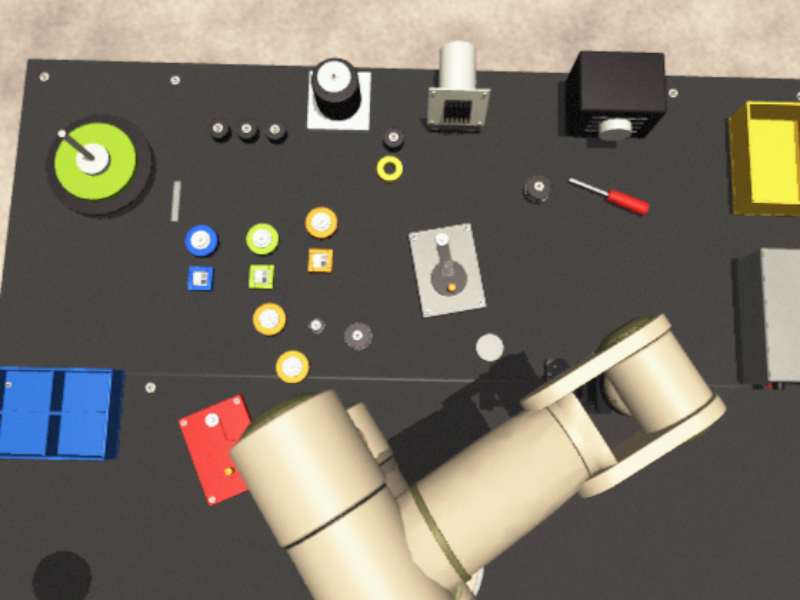

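The end picture shows each target in front of its own roll: blue (200,278), green (262,276), amber (320,260). The cover is shut over the port at (449,277) and the bystanders have not moved.

```bash
python3 -c "
from cell import workorder
print(workorder.close_job())"
```

```text
the job is handed in; nothing more can be done
None
```

I handed the job in at about 105 s, with no verdict returned: green, amber and blue were each read on the port within about 1 mm of centre, then laid square about 71 mm in front of their own rolls (a gap of about 19 mm rather than 15, to keep the gripper off the rolls), and the cover is shut at about 0 rad with the other loose parts unmoved in the final picture.

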